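# Stopper a tube, draw it from the rack and hold it aslant

## Robot

A 6-joint arm with a two-finger parallel gripper is mounted at the origin on the work surface. World frame = base frame: x ahead of the robot, y to its left, z up, the work surface at z = 0. Lengths are in m, angles in rad, forces in N, time in s.
With the tool pointing down it reaches from about 0.375 to 0.975 m from the base axis. Payload 3.8 kg.
Tool frame: the origin (TCP) lies midway between the tips of the shut fingers; the grasp point (between the pads) lies 19 mm behind it; z points along the fingers, y is the line along which they close (so a half turn about z gives the same grasp; the last joint's range is limited). The gripper opens to 85 mm and grips with 20 to 120 N. Pads are 22 mm wide; open, the fingers measure 114 mm over their backs; the gripper's body (76 mm by 85 mm) begins 54 mm behind the grasp point. The pads swing forward as they close: fully open they stand 13 mm farther back than shut.
Start: joints at [-1.339, 0.264, 1.604, -0, 1.274, -0.037], TCP at [0.179, -0.651, 0.231] pointing down, gripper open.
Joint ranges: [-2.63, 2.63], [-0.94, 2.18], [0.31, 2.57], [-1.31, 4.45], [0, 2.66], [-2.55, 2.55]. Speed limits (rad/s): [2.57, 2.57, 3.14, 3.14, 3.14, 3.14].

## Interface

Orientations are given as a rotation vector (axis times angle).
In Python, from workcell import status, read_camera, workorder, masks_of gives the robot as it stands.
- The arm moves only by the tool drive_tool, never from a script. Its argument "rows" is a list of rows, each a list of 7 numbers: the turn, a rotation vector about the tool's x, y, z in degrees, then the shift along the tool's x, y, z in m, then the opening, from 0 (shut) to 1 (fully open). In form: [[ax, ay, az, tx, ty, tz, claw], ...]. A call has 1 to 8 rows; each row shifts and turns the commanded pose from where the row before left it, along the tool's axes as they then stand; what a row does not reach is not made up. A row lasts 1/12 s, in which the tool goes at most 41.7 mm and 7.16 degrees, less where a joint would pass 70% of its speed; a pose out of reach is approached as far as the arm can. A call is refused whole if a number of a shift passes 0.0417 or a number of a turn 7.16, either way. A call with a gripper value outside its range is refused whole. The fingers move at their own pace and stop on an object; "force" is the grip in N (left out, the last holds). Time passes only in rows, so rows that do not move let the fingers close. It gives the time, the measured TCP pose, the force, the opening and the grip force at its end, in the units of the state.
- status.read_state(): the state, without advancing time (a new reading comes with each control period).
- read_camera(name): name is "scene" or "top" or "wrist"; returns a dict with "color" (384x512x3 uint8, red, green, blue), "intrinsics" (3x3 intrinsics, pixels), "world_from_camera" (4x4, takes a point from camera to world coordinates); the wrist camera has in their place "mount" (4x4, takes a point from camera to tool coordinates, whose origin is the TCP and whose axes are the flange's). Camera axes: x right, y up, looking along -z (the intrinsics and any distortion apply to the point x, -y, -z); pixel columns grow to the right and rows downward; lengths in m; the calibration is good to about 2 mm. A picture is of the moment at which its call begins: read the wrist's pose just before it. There is no depth.
- workorder.finish_job(): hands the job in; it is judged then, once.
Trained networks look in a picture, given as the dict that the camera call returned (one of the last four; its "shot" number tells which), for a name from the list of things; names that differ only in an ending like _2 or _b are one class to them, and where a whole thing is asked for, a point or a joint stands for the part that bears it (a point fixed in the world has none). Each returns a list of dicts, best first, with "score" (0 to 1); they miss things now and then, are a little off and sometimes report something else, mostly with a low value. They report only what shows in the picture. A call takes as long as a camera call. They do not tell look-alikes from the thing itself.
- masks_of(picture, name): "mask" (384x512 bool, what is visible of it) and "bbox" ([left, top, right, bottom] in pixels, round what is visible of it).
The state is a dict: "time": time; "q": joint angles; "joint_vel": joint speeds; "joint_torque": joint torques, N m; "tool_pos": TCP position; "tcp_rot": TCP orientation; "wrist_force": force on the tool from outside, world axes, zero at the start; "torque": the same for the moment, N m; "width": opening from 0.0 (shut) to 1.0 (fully open); "grip_force": force on a finger pad.
Only numpy, scipy, OpenCV 4.12 (cv2) and the standard library are available. Lean on these libraries where they do the work, as an engineer would, in place of code of your own. Each camera call takes 0.05 s, during which the arm holds its last target. There are 200 camera calls.

## Task

Close the tall open tube with the one of the three loose stoppers that fits its mouth, pushing it fully home and letting go of it while the tube still stands in the rack. Then take the tube itself, draw it out of the rack, and lean it over to a slant of about 60 degrees from upright, stopper end uppermost and stopper still in, all of it at least 15 cm above the bench. Finish while holding it there, still and with nothing but the gripper carrying it, and leave everything else where it stands.

Things in the scene. Friction and masses are not known exactly. Their poses are not given: they have to be found in the camera images.
- tall_tube: open milky plastic tube, the only tall and only open one in the rack: outer diameter 32 mm (28 at the foot), 135 mm tall, mouth 24 mm wide, wall 4 mm, about 60 g. Origin: centre of its foot; z along the tube to its mouth. Stands upright in one of the rack's three places, foot 8 mm and rim 143 mm above the bench, 1 mm loose all round; draws straight up
- mouth (a point): centre of the tall tube's mouth, at rim level (135 mm along its axis from the foot)
- foot (a point): centre of the tall tube's foot (its origin)
- rack: orange plastic tube rack, fixed to the bench: 80 mm (its x) by 200 mm (its y), top deck 61 mm above the bench, floor 8 mm; three equal holes of 34 mm in a row along its y at -60, 0 and +60 mm. Origin: centre of its underside on the bench
- stopper_mid: grey rubber push-in stopper standing on its narrow end, 42 mm tall: round tapered plug 22 mm long, flange 4 mm thick, above it a round knob 16 mm tall. Origin: centre of underside, z up. Middle size: plug 22 mm (17 at tip), flange 29, knob 22 mm across; fits the tall tube. Home: flange on the rim, origin 22 mm below rim. Loose fit (1 mm): slides out if the mouth tips below level
- stopper_small: grey rubber push-in stopper standing on its narrow end, 42 mm tall: round tapered plug 22 mm long, flange 4 mm thick, above it a round knob 16 mm tall. Origin: centre of underside, z up. Small: plug 16 mm, flange 19, knob 14 mm across; would fall into the tube
- stopper_large: grey rubber push-in stopper standing on its narrow end, 42 mm tall: round tapered plug 22 mm long, flange 4 mm thick, above it a round knob 16 mm tall. Origin: centre of underside, z up. Large: plug 36 mm (32 at its tip), flange 44, knob 30 mm across; too wide for the tube
- short_tube_a: closed milky plastic tube, outer diameter 32 mm, 86 mm tall over its grey stopper knob, standing in another place of the rack; belongs there and must stay. Origin: centre of its foot.
- short_tube_b: closed milky plastic tube, outer diameter 32 mm, 86 mm tall over its grey stopper knob, standing in another place of the rack; belongs there and must stay. Origin: centre of its foot.
- vial: small milky capped vial, 24 mm across, 50 mm tall, upright on the bench among the stoppers; leave alone. Origin: centre of its underside
- dish: flat clear round culture dish, 90 mm across, 16 mm high; leave alone. Origin: centre of its underside
- beaker: glass beaker, 80 mm across, 100 mm tall, beyond the rack; leave alone. Origin: centre of its underside
- bottle: white plastic bottle, 70 mm across, 140 mm tall, beyond the rack; leave alone. Origin: centre of its underside
- forceps: steel forceps, 136 mm long (along its x), 8 mm high, lying flat on the bench among the stoppers; leave alone. Origin: mid-length, on its underside
Mind the look-alikes: they are no part of the job. Leave any brown look-alike of the tall_tube alone.

How it is judged:
On the way, in this order (a step that is already met when the one before it is completed fails the run):
1. the fitting stopper is fully home in the tall tube and let go, the tube still standing in the rack (z of stopper_mid in the frame of tall_tube between 0.107 and 0.117 m and x of stopper_mid in the frame of tall_tube between -0.004 and 0.004 m and y of stopper_mid in the frame of tall_tube between -0.004 and 0.004 m and angle between the z axis of stopper_mid and the z axis of tall_tube, either way round below 0.15 rad and z of foot in the frame of rack below 0.02 m and angle between tall_tube's own z axis and vertical below 0.15 rad and distance of tall_tube from where it was at the start of the episode below 0.01 m and contact force between stopper_mid and the fingers below 0.2 N), for 0.2 s.
2. the stoppered tube is drawn clear of the rack (z of stopper_mid in the frame of tall_tube between 0.107 and 0.117 m and x of stopper_mid in the frame of tall_tube between -0.004 and 0.004 m and y of stopper_mid in the frame of tall_tube between -0.004 and 0.004 m and angle between the z axis of stopper_mid and the z axis of tall_tube, either way round below 0.15 rad and height (world z) of foot above 0.075 m), for 0.1 s.
At the end, for the whole second after the job is handed in: the tall tube is held by the fingers, leaning 45 to 75 degrees from upright with the mouth uppermost, its foot more than 140 mm above the bench, still and not touching the rack, its stopper still home (within 4 mm) (z of stopper_mid in the frame of tall_tube between 0.107 and 0.117 m and x of stopper_mid in the frame of tall_tube between -0.004 and 0.004 m and y of stopper_mid in the frame of tall_tube between -0.004 and 0.004 m and angle between the z axis of stopper_mid and the z axis of tall_tube, either way round below 0.15 rad and angle between tall_tube's own z axis and vertical between 0.79 and 1.31 rad and height (world z) of foot above 0.14 m and contact force between tall_tube and the fingers above 0.5 N and contact force between tall_tube and rack below 0.1 N and linear speed of tall_tube below 0.03 m/s and angular speed of tall_tube below 0.15 rad/s); the arm keeps its last pose, push and grip.
It fails at once if a short tube is pushed more than 40 mm or knocked over (distance of any of short_tube_a, short_tube_b from where it was at the start of the episode above 0.04 m or angle between any of short_tube_a, short_tube_b's own z axis and vertical above 0.5 rad).
It fails at once if another stopper is pushed more than 40 mm or knocked over (distance of any of stopper_small, stopper_large from where it was at the start of the episode above 0.04 m or angle between any of stopper_small, stopper_large's own z axis and vertical above 0.5 rad).
It fails at once if the vial, dish or forceps is pushed more than 40 mm or knocked over (distance of any of vial, dish, forceps from where it was at the start of the episode above 0.04 m or angle between vial's own z axis and vertical above 0.5 rad).
It fails at once if the beaker or bottle is pushed more than 40 mm or knocked over (distance of any of beaker, bottle from where it was at the start of the episode above 0.04 m or angle between any of beaker, bottle's own z axis and vertical above 0.5 rad).
It also fails if it takes over 48 s, if anything falls off the work surface, if the arm or the gripper's body presses on something with over 40 N, if the wrist force passes 120 N, or if a joint passes its speed limit or range.

## Working session

There is one attempt and no reset: what is moved stays moved. The work goes in short steps, Python scripts to look and compute and a tool call to move; the robot and the scene stay as the last step left them, time stands still between calls to the robot, and variables do not carry over. Pictures are saved under pics/ and viewed, at most 10 in all, crops included, and the job is handed in when it is done.

Besides the shell and the picture viewer there is one more tool, called as a command line: name --pt "numbers of a row" for each row, then --argument value for the rest. drive_tool: Moves the arm, as the interface text tells. Its arguments: {"type":"object","properties":{"rows":{"type":"array"},"force":{"type":"number"}},"required":["rows"]}

```bash
mkdir -p pics; ls; cat > h.py <<'E'
import numpy as np, cv2
from workcell import status, read_camera, workorder, masks_of
from scipy.spatial.transform import Rotation as R
def save(p,n): cv2.imwrite(n,p["color"][:,:,::-1])
def ray(p,u,v,W=None):
    W=p["world_from_camera"] if W is None else W
    W=np.array(W);K=np.array(p["intrinsics"])
    x=np.linalg.solve(K,[u,v,1.]); d=W[:3,:3]@np.array([x[0],-x[1],-x[2]])
    return W[:3,3],d
def atz(p,u,v,z,W=None):
    o,d=ray(p,u,v,W); return o+d*(z-o[2])/d[2]
def proj(p,X,W=None):
    W=np.array(p["world_from_camera"] if W is None else W)
    c=W[:3,:3].T@(np.array(X)-W[:3,3]); q=np.array(p["intrinsics"])@np.array([c[0],-c[1],-c[2]]); return q[:2]/q[2]
E
python3 - <<'E'
from h import *
s=status.read_state();print({k:np.round(v,3).tolist() for k,v in s.items()})
for c in("scene","top"):
    p=read_camera(c); save(p,f"pics/{c}0.png")
    print(c,{k:(v if k!="color" else 0) for k,v in p.items()})
    for n in("tall_tube","stopper_mid","stopper_small","stopper_large","vial","short_tube_a","rack"):
        print(n,[(round(m["score"],2),np.round(m["bbox"]).tolist()) for m in masks_of(p,n)][:5])
E
```

```text
pics
{'time': 0.0, 'q': [-1.339, 0.265, 1.605, 0.0, 1.274, -0.037], 'joint_vel': [-0.002, 0.0, -0.001, -0.0, -0.0, -0.001], 'joint_torque': [-0.0, -51.511, -36.732, 0.0, 0.013, 0.0], 'tool_pos': [0.179, -0.65, 0.23], 'tcp_rot': [-3.111, -0.421, 0.0], 'wrist_force': [0.62, -0.156, -0.111], 'torque': [-0.009, 0.011, -0.013], 'grip_force': 0.0, 'width': 0.999}
scene {'color': 0, 'intrinsics': array([[470.77169959,   0.        , 255.40542119],
       [  0.        , 470.77169959, 191.15111054],
       [  0.        ,   0.        ,   1.        ]]), 'world_from_camera': array([[-5.17310768e-01, -5.95708121e-01,  6.14427704e-01,
         1.29700675e+00],
       [ 8.55797525e-01, -3.60433832e-01,  3.71076878e-01,
         3.81231442e-01],
       [ 4.07022027e-04,  7.17787773e-01,  6.96261838e-01,
         8.89195049e-01],
       [ 0.00000000e+00,  0.00000000e+00,  0.00000000e+00,
         1.00000000e+00]]), 'shot': 1}
tall_tube [(0.82, [194.0, 101.0, 212.0, 144.0]), (0.57, [176.0, 118.0, 195.0, 148.0]), (0.57, [142.0, 117.0, 161.0, 158.0])]
stopper_mid []
stopper_small [(0.24, [166.0, 132.0, 2
[... 467 characters left out ...]
4793,  0.97437641, -0.20688865,  0.41392325],
       [-0.99607961, -0.08760236,  0.01229791, -0.02895593],
       [-0.00614114,  0.20716283,  0.9782872 ,  0.9946516 ],
       [ 0.        ,  0.        ,  0.        ,  1.        ]]), 'shot': 2}
tall_tube [(0.76, [368.0, 269.0, 392.0, 280.0]), (0.63, [364.0, 223.0, 386.0, 237.0]), (0.62, [389.0, 208.0, 422.0, 224.0])]
stopper_mid [(0.67, [199.0, 241.0, 210.0, 250.0])]
stopper_small [(0.6, [123.0, 261.0, 133.0, 269.0]), (0.5, [220.0, 130.0, 246.0, 165.0])]
stopper_large [(0.65, [194.0, 181.0, 210.0, 201.0])]
vial []
short_tube_a [(0.7, [319.0, 214.0, 329.0, 229.0]), (0.61, [336.0, 215.0, 355.0, 232.0])]
rack [(0.95, [297.0, 201.0, 391.0, 256.0])]
```

```bash
python3 - <<'E'
import cv2
a=cv2.imread("pics/scene0.png")[80:290,110:390]; cv2.imwrite("pics/scene0c.png",cv2.resize(a,None,fx=2.8,fy=2.8,interpolation=cv2.INTER_CUBIC))
b=cv2.imread("pics/top0.png")[110:310,100:440]; cv2.imwrite("pics/top0c.png",cv2.resize(b,None,fx=2.35,fy=2.35,interpolation=cv2.INTER_CUBIC))
E
```

```text
(no output)
```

View pics/scene0c.png

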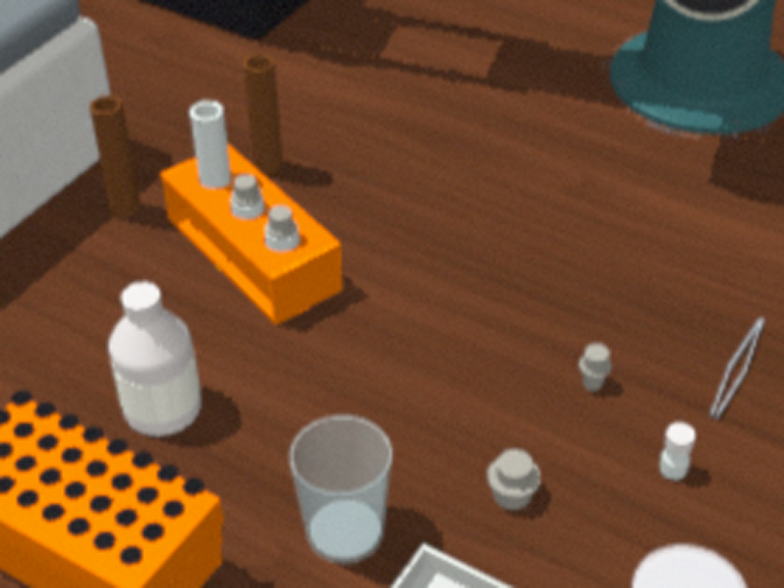

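View pics/top0c.png

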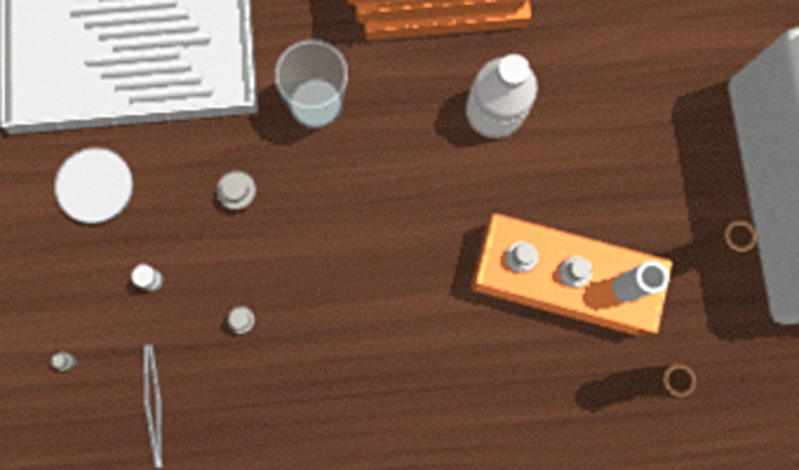

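The mid stopper could be confused with four things. In top-image pixels:
- Large stopper at (200,190): about 16 px wide, too big.
- Small stopper at (126,263): narrow.
- Vial at (162,228): white.
- Candidate at (202,246): flange about 11 px, which matches 29 mm.

For the tube, the milky one in the rack has its mouth at top (378,228) and scene (184,119). The brown look-alikes are at top (415,210) and (389,272).

Next I'll check the choice in a close crop and measure.

```bash
python3 - <<'E'
from h import *
t=read_camera("top"); s=read_camera("scene")
def tri(a,b):
    o1,d1=ray(t,*a);o2,d2=ray(s,*b)
    A=np.c_[d1,-d2]; k=np.linalg.lstsq(A,o2-o1,rcond=None)[0]
    P,Q=o1+d1*k[0],o2+d2*k[1]; return np.round((P+Q)/2,4),round(np.linalg.norm(P-Q),4)
print("mid knob",atz(t,202.2,245.8,.042),atz(s,322.8,206,.042),tri((202.2,245.8),(322.8,206)))
print("mouth",atz(t,377.9,227.9,.143),atz(s,183.9,118.8,.143),tri((377.9,227.9),(183.9,118.8)))
for n,u,v in(("small",126,263.5),("large",200,190.5),("vial",161.5,226.5)): print(n,atz(t,u,v,.042))
print("forceps",atz(t,163,257,.008),atz(t,168,308,.008))
print("short tops",atz(t,322,218,.094),atz(t,345,225,.094))
print("rack corners",[atz(t,100+u/2.35,110+v/2.35,.061).round(3) for u,v in((493,214),(671,262),(656,333),(474,290))])
def up(p,c,w,h,k): 
    x,y=c; return cv2.resize(p["color"][y-h:y+h,x-w:x+w,::-1],None,fx=k,fy=k,interpolation=cv2.INTER_CUBIC)
cv2.imwrite("pics/crops.png",np.vstack([np.hstack([up(t,(202,246),20,14,10),up(s,(322,208),20,14,10)]),np.hstack([up(t,(376,228),20,14,10),up(s,(184,122),20,14,10)])]))
E
```

```text
mid knob [0.5062323  0.09914134 0.042     ] [0.50773592 0.10168559 0.042     ] (array([0.5061, 0.1002, 0.0398]), np.float64(0.0017))
mouth [ 0.50157598 -0.32708694  0.143     ] [ 0.49810013 -0.32733347  0.143     ] (array([ 0.501 , -0.3255,  0.1457]), np.float64(0.0013))
small [0.47830792 0.29770103 0.042     ]
large [0.65438764 0.0961594  0.042     ]
vial [0.56624204 0.2028575  0.042     ]
forceps [0.4890255  0.21016144 0.008     ] [0.35641496 0.20214184 0.008     ]
short tops [ 0.54357562 -0.20969442  0.094     ] [ 0.52104244 -0.26423729  0.094     ]
rack corners [array([ 0.596, -0.19 ,  0.061]), array([ 0.525, -0.378,  0.061]), array([ 0.45 , -0.349,  0.061]), array([ 0.513, -0.159,  0.061])]
```

View pics/crops.png

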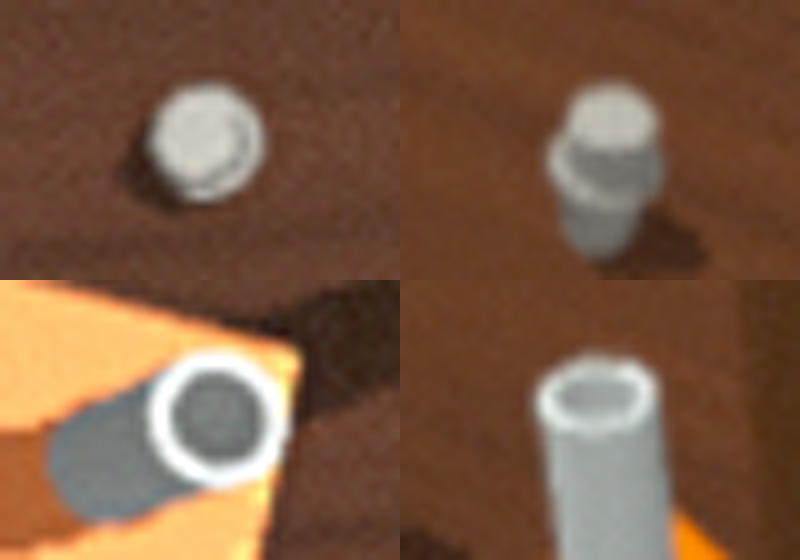

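The crops show the mid stopper standing upright (knob about 22 mm, flange about 29 mm, narrowing below) and the milky tube's open mouth in the rack's end place. Both match the description and both fits agree to within 3 mm. I'll start by turning the tool.

drive_tool --pt "0 0 -6.9 0 0 0 1" --pt "0 0 -6.9 0 0 0 1" --pt "0 0 -6.9 0 0 0 1" --pt "0 0 -6.9 0 0 0 1" --pt "0 0 -6.9 0 0 0 1" --pt "0 0 -6.9 0 0 0 1" --force 40

```text
time: 1.4
tool_pos: [0.1792, -0.6507, 0.2313]
tcp_rot: [-2.759, -1.503, 0.0]
wrist_force: [-0.5, 0.1, 0.1]
width: 1.006
grip_force: 0.0
```

drive_tool --pt "0 0 0 0.04 -0.0067 0 1" --pt "0 0 0 0.04 -0.0067 0 1" --pt "0 0 0 0.04 -0.0067 0 1" --pt "0 0 0 0.04 -0.0067 0 1" --pt "0 0 0 0.04 -0.0067 0 1" --pt "0 0 0 0.04 -0.0067 0 1" --pt "0 0 0 0.04 -0.0067 0 1" --pt "0 0 0 0.04 -0.0067 0 1"

```text
time: 2.07
tool_pos: [0.31, -0.3519, 0.2315]
tcp_rot: [2.763, 1.493, 0.001]
wrist_force: [1.6, -0.3, 0.4]
width: 1.001
grip_force: 0.0
```

drive_tool --pt "0 0 0 0.04 -0.0067 0 0.7" --pt "0 0 0 0.04 -0.0067 0 0.7" --pt "0 0 0 0.04 -0.0067 0 0.7" --pt "0 0 0 0.04 -0.0067 0 0.7" --pt "0 0 0 0.04 -0.0067 0 0.7" --pt "0 0 0 0.04 -0.0067 0 0.7" --pt "0 0 0 0.04 -0.0067 0 0.7" --pt "0 0 0 0.04 -0.0067 0 0.7"

```text
time: 2.73
tool_pos: [0.4405, -0.0545, 0.2319]
tcp_rot: [2.763, 1.494, 0.002]
wrist_force: [0.4, -0.2, -0.0]
width: 0.7
grip_force: 0.0
```

drive_tool --pt "0 0 0 0.04 -0.0067 0 0.7" --pt "0 0 0 0.04 -0.0067 0 0.7" --pt "0 0 0 0.04 -0.0067 0 0.7" --pt "0 0 0 0.04 -0.0067 0.03 0.7" --pt "0 0 0 0 0 0.03 0.7" --pt "0 0 0 0 0 0.03 0.7" --pt "0 0 0 0 0 0 0.7"

```text
time: 3.32
tool_pos: [0.4975, 0.0859, 0.1403]
tcp_rot: [-2.758, -1.495, 0.017]
wrist_force: [-1.9, -0.4, -1.0]
width: 0.702
grip_force: 0.0
```

```bash
python3 - <<'E'
from h import *
s=status.read_state(); print(s["time"],s["tool_pos"],s["tcp_rot"],s["q"])
w=read_camera("wrist"); save(w,"pics/w1.png"); print(w["intrinsics"],w["mount"])
T=np.eye(4);T[:3,:3]=R.from_rotvec(s["tcp_rot"]).as_matrix();T[:3,3]=s["tool_pos"]
W=T@w["mount"]
print("expect knob",proj(w,[.506,.1,.042],W))
for m in masks_of(w,"stopper_mid"): 
  v,u=np.nonzero(m["mask"]); print(m["score"],m["bbox"],u.mean(),v.mean())
E
```

```text
3.3167 [0.49752832 0.08590285 0.14029878] [-2.75839089 -1.49486697  0.0167762 ] [ 1.21682038e-01  2.67343355e-02  2.05004054e+00 -7.61276829e-05
  1.07628401e+00  6.99255390e-01]
[[264.66431311   0.         252.3434327 ]
 [  0.         264.66431311 194.65101192]
 [  0.           0.           1.        ]] [[ 3.11782745e-04  9.64259962e-01  2.64957786e-01  6.81398499e-02]
 [ 9.99998284e-01 -7.84418795e-04  1.67800854e-03 -3.46696873e-04]
 [ 1.82587432e-03  2.64956808e-01 -9.64258552e-01 -1.42801026e-01]
 [ 0.00000000e+00  0.00000000e+00  0.00000000e+00  1.00000000e+00]]
expect knob [253.45196738 178.83176504]
0.64 [240.4, 155.5, 269.5, 188.1] 254.23935389133626 171.66226138032306
```

View pics/w1.png

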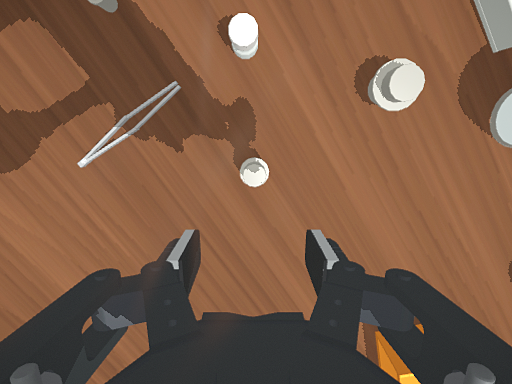

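The stopper is alone at wrist pixel (254,172), midway between the fingers. I'll take a close crop to centre on it.

```bash
python3 - <<'E'
from h import *
s=status.read_state()
w=read_camera("wrist")
T=np.eye(4);T[:3,:3]=R.from_rotvec(s["tcp_rot"]).as_matrix();T[:3,3]=s["tool_pos"]
W=T@w["mount"]; print(s["tool_pos"],W[:3,3],"expect",proj(w,[.506,.1,.042],W))
im=w["color"][135:205,210:300,::-1].copy()
b=(im.min(2)>110).astype(np.uint8)
c=max(cv2.findContours(b,0,2)[0],key=cv2.contourArea); (u,v),r=cv2.minEnclosingCircle(c); u+=210;v+=135;print(u,v,r)
for z in(.024,.026,.03,.042):print(z,atz(w,u,v,z,W))
cv2.imwrite("pics/w2.png",cv2.resize(im,None,fx=8,fy=8,interpolation=cv2.INTER_CUBIC))
E
```

```text
[0.50116189 0.08550733 0.14568098] [0.53863513 0.14278023 0.28833472] expect [249.3534651  179.86996568]
249.96062850952148 173.07086563110352 14.5031099319458
0.024 [0.50800148 0.1024203  0.024     ]
0.026 [0.50823326 0.10272567 0.026     ]
0.03 [0.50869682 0.10333641 0.03      ]
0.042 [0.51008749 0.10516863 0.042     ]
```

View pics/w2.png

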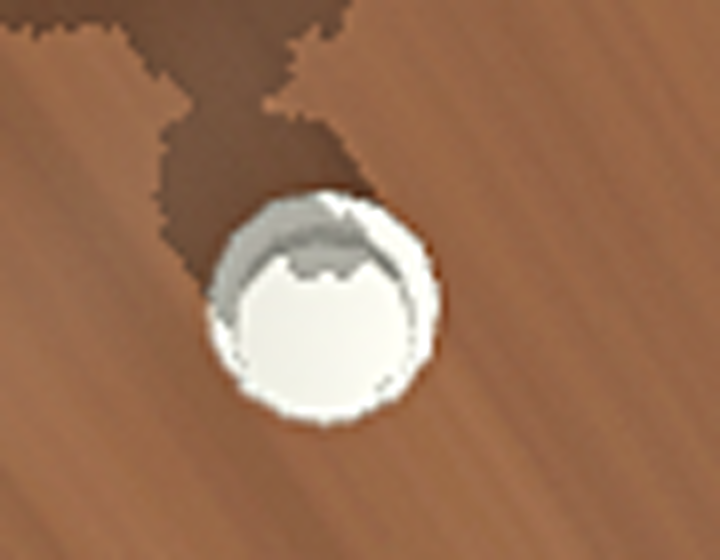

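The crop shows the flange centre at (250.4,173.4) and the knob centre at (250.6,176). Both give the stopper at about (0.508, 0.1025). Descending now.

drive_tool --pt "0 0 0 0.0176 -0.003 0 0.7" --pt "0 0 0 0 0 0.03 0.7" --pt "0 0 0 0 0 0.03 0.7" --pt "0 0 0 0 0 0.03 0.7" --pt "0 0 0 0 0 0.02 0.7" --pt "0 0 0 0 0 0 0.7" --pt "0 0 0 0 0 0 0.7"

```text
time: 4.05
tool_pos: [0.5104, 0.1015, 0.0379]
tcp_rot: [2.764, 1.493, 0.002]
wrist_force: [-0.2, -0.6, 0.6]
width: 0.699
grip_force: 0.0
```

drive_tool --pt "0 0 0 0 -0.002 0.009 0.7" --pt "0 0 0 0 0 0 0.6" --pt "0 0 0 0 0 0 0.4" --pt "0 0 0 0 0 0 0.1" --pt "0 0 0 0 0 0 0.1" --pt "0 0 0 0 0 0 0.1" --pt "0 0 0 0 0 0 0.1"

```text
time: 4.63
tool_pos: [0.5088, 0.1032, 0.0287]
tcp_rot: [2.763, 1.494, 0.003]
wrist_force: [-1.1, -0.3, 6.6]
width: 0.226
grip_force: 39.0
```

drive_tool --pt "0 0 0 0 0 -0.02 0.1" --pt "0 0 0 0 0 -0.035 0.1" --pt "0 0 0 0 0 -0.04 0.1" --pt "0 0 0 0 0 -0.04 0.1" --pt "0 0 0 0 0 -0.04 0.1" --pt "0 0 0 0 0 -0.035 0.1" --pt "0 0 0 0 0 0 0.1" --pt "0 0 0 0 0 0 0.1"

```text
time: 5.3
tool_pos: [0.5097, 0.1034, 0.2409]
tcp_rot: [2.761, 1.493, 0.01]
wrist_force: [-0.3, 0.1, -1.5]
width: 0.219
grip_force: 39.2
```

```bash
python3 - <<'E'
from h import *
s=status.read_state(); print(s["time"],s["tool_pos"],s["tcp_rot"],s["width"],s["wrist_force"])
w=read_camera("wrist"); 
T=np.eye(4);T[:3,:3]=R.from_rotvec(s["tcp_rot"]).as_matrix();T[:3,3]=s["tool_pos"]
M=w["mount"]
print("tcp px",proj(w,[0,0,0],M),"20mm beyond",proj(w,[0,0,.02],M))
im=w["color"][200:330,160:350,::-1]
cv2.imwrite("pics/w3.png",cv2.resize(im,None,fx=4,fy=4,interpolation=cv2.INTER_CUBIC))
E
```

```text
5.3 [0.50973349 0.10338095 0.24086228] [2.7614083  1.49331612 0.00988546] 0.21895166665569427 [-0.30501118  0.06736112 -1.45681248]
tcp px [253.34251884 242.01560014] 20mm beyond [253.28779589 228.78401364]
```

View pics/w3.png

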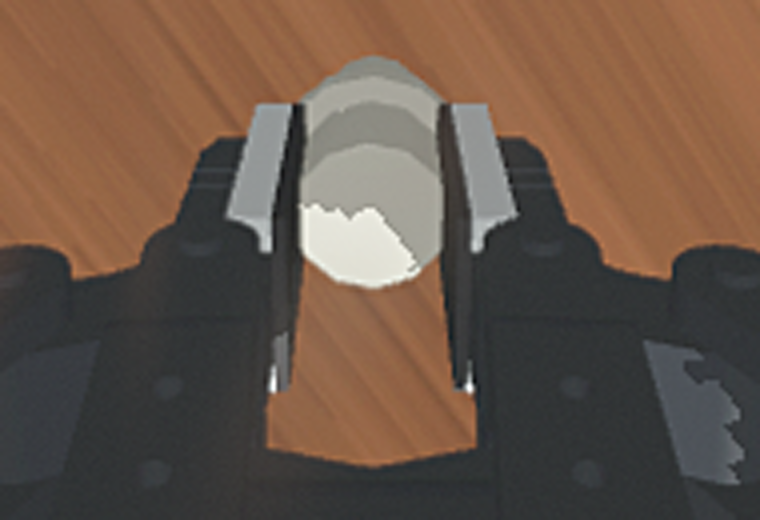

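The stopper is held upright by its knob (knob top at wrist pixel (253,254)). Next I'll move to view the mouth with it in hand.

drive_tool --pt "0 0 0 -0.0346 0.0189 0 0.1" --pt "0 0 0 -0.0346 0.0189 0 0.1" --pt "0 0 0 -0.0346 0.0189 0 0.1" --pt "0 0 0 -0.0346 0.0189 0 0.1" --pt "0 0 0 -0.0346 0.0189 0 0.1" --pt "0 0 0 -0.0346 0.0189 0 0.1"

```text
time: 5.85
tool_pos: [0.4869, -0.1339, 0.2346]
tcp_rot: [-2.76, -1.493, 0.005]
wrist_force: [0.1, -0.1, -0.8]
width: 0.223
grip_force: 39.2
```

drive_tool --pt "0 0 0 -0.0346 0.0189 0 0.1" --pt "0 0 0 -0.0346 0.0189 0 0.1" --pt "0 0 0 -0.0346 0.0189 0 0.1" --pt "0 0 0 -0.0346 0.0189 0 0.1" --pt "0 0 0 -0.0346 0.0189 0 0.1" --pt "0 0 0 -0.0346 0.0189 0 0.1" --pt "0 0 0 0 0 0 0.1" --pt "0 0 0 0 0 0 0.1"

```text
time: 6.52
tool_pos: [0.4683, -0.3695, 0.2341]
tcp_rot: [-2.762, -1.487, 0.003]
wrist_force: [-0.4, 1.0, -0.0]
width: 0.222
grip_force: 39.2
```

```bash
python3 - <<'E'
from h import *
read_camera("wrist")
s=status.read_state(); print(s["time"],s["tool_pos"],s["tcp_rot"],s["width"],s["joint_vel"])
w=read_camera("wrist"); save(w,"pics/w4.png")
T=np.eye(4);T[:3,:3]=R.from_rotvec(s["tcp_rot"]).as_matrix();T[:3,3]=s["tool_pos"]
M=w["mount"]; W=T@M
print("knob top in tool", [atz(w,252.7,253.7,z,M).round(4) for z in(-.010,-.0135,-.016)])
e=proj(w,[.5005,-.327,.143],W);print("expected mouth",e)
for m in masks_of(w,"tall_tube"): print(m["score"],m["bbox"])
u,v=int(e[0])-50,int(e[1])-35
print(u,v); cv2.imwrite("pics/w4c.png",cv2.resize(w["color"][max(v,0):v+75,u:u+100,::-1],None,fx=8,fy=8,interpolation=cv2.INTER_CUBIC))
E
```

```text
6.5667 [ 0.4687626  -0.3680508   0.23442458] [-2.76020566e+00 -1.48896929e+00  2.31652643e-03] 0.21937369671161314 [ 0.03250089 -0.02652366  0.01112175  0.00397354  0.00506005 -0.00039634]
knob top in tool [array([-0.0023, -0.0004, -0.01  ]), array([-0.0004, -0.0004, -0.0135]), array([ 0.0009, -0.0004, -0.016 ])]
expected mouth [258.37772488 141.61892171]
0.95 [302.6, 168.9, 364.3, 220.9]
0.9 [162.0, 171.5, 212.4, 224.0]
0.6 [243.1, 119.7, 276.2, 156.0]
208 106
```

View pics/w4c.png

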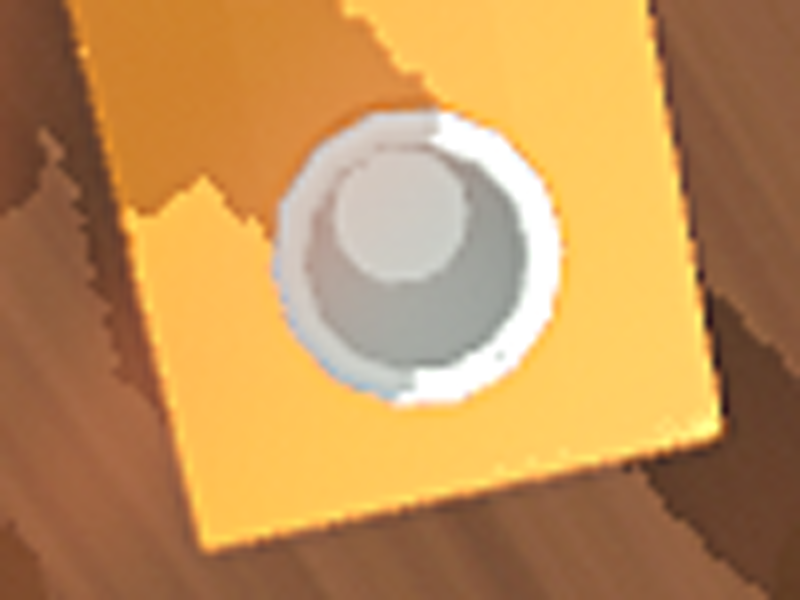

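The tube mouth is at wrist pixel (259.8,137.9), a clean open rim in the rack's end hole. Now to compute the shift from the settled pose.

```bash
python3 - <<'E'
from h import *
read_camera("wrist");read_camera("wrist")
s=status.read_state(); print(s["time"],s["tool_pos"],s["tcp_rot"])
w=read_camera("wrist"); M=w["mount"]
T=np.eye(4);T[:3,:3]=R.from_rotvec(s["tcp_rot"]).as_matrix();T[:3,3]=s["tool_pos"];W=T@M
im=w["color"][100:175,205:310]; hsv=cv2.cvtColor(im,cv2.COLOR_RGB2HSV)
b=(hsv[...,1]<90).astype(np.uint8)
c=max(cv2.findContours(b,0,2)[0],key=cv2.contourArea)
e=cv2.fitEllipse(cv2.convexHull(c)); print(e)
u,v=e[0][0]+205,e[0][1]+100
P=atz(w,u,v,.143,W); print(u,v,P,"tool",T[:3,:3].T@(P-T[:3,3]))
E
```

```text
6.7667 [ 0.4702303  -0.3668551   0.23672808] [-2.76079513e+00 -1.49594481e+00  4.94224703e-04]
((53.77165985107422, 39.546836853027344), (35.4829216003418, 36.408355712890625), 1.3623944520950317)
258.7716598510742 139.54683685302734 [ 0.50328531 -0.3247874   0.143     ] tool [0.05324864 0.0048619  0.09374552]
```

drive_tool --pt "0 0 0 0.018 0.0017 0 0.1" --pt "0 0 0 0.018 0.0017 0 0.1" --pt "0 0 0 0.0176 0.0016 0 0.1" --pt "0 0 0 0 0 0.02 0.1" --pt "0 0 0 0 0 0.02 0.1" --pt "0 0 0 0 0 0.018 0.1" --pt "0 0 0 0 0 0 0.1" --pt "0 0 0 0 0 0 0.1"

```text
time: 7.48
tool_pos: [0.5032, -0.3249, 0.1786]
tcp_rot: [-2.76, -1.495, 0.002]
wrist_force: [-0.3, -0.6, -0.6]
width: 0.225
grip_force: 39.2
```

```bash
python3 - <<'E'
from h import *
read_camera("wrist");read_camera("wrist")
s=status.read_state(); print(s["time"],s["tool_pos"],s["wrist_force"])
a=read_camera("scene"); b=read_camera("top"); w=read_camera("wrist")
print("scene exp",proj(a,[.5033,-.3248,.143]),"top",proj(b,[.5033,-.3248,.143]))
f=lambda p,u,v,h,k:cv2.resize(p["color"][v-h:v+h,u-h:u+h,::-1],(390,390),interpolation=cv2.INTER_CUBIC)
cv2.imwrite("pics/i1.png",np.hstack([f(a,185,120,24,8),f(w,254,235,65,3)]))
E
```

```text
7.5833 [ 0.50455536 -0.32643896  0.18098061] [-0.08986579 -0.72093046 -0.61952263]
scene exp [183.47348886 120.05193394] top [376.81428377 227.25775552]
```

View pics/i1.png

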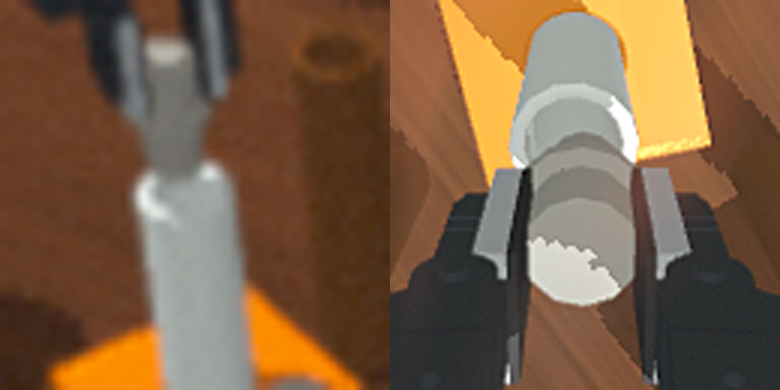

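The tip is just above the mouth, about 2 mm off along tool y (tube at crop x=574, stopper at 582). I'll correct that and insert slowly.

drive_tool --pt "0 0 0 0.001 -0.0025 0 0.1" --pt "0 0 0 0 0 0 0.1" --pt "0 0 0 0 0 0.006 0.1" --pt "0 0 0 0 0 0.006 0.1" --pt "0 0 0 0 0 0.004 0.1" --pt "0 0 0 0 0 0 0.1"

```text
time: 8.23
tool_pos: [0.5012, -0.3236, 0.1616]
tcp_rot: [-2.761, -1.493, 0.002]
wrist_force: [-0.0, -0.2, -0.5]
width: 0.226
grip_force: 39.2
```

drive_tool --pt "0 0 0 0 0 0.003 0.1" --pt "0 0 0 0 0 0.003 0.1" --pt "0 0 0 0 0 0.003 0.1" --pt "0 0 0 0 0 0 0.1"

```text
time: 8.57
tool_pos: [0.5019, -0.324, 0.1536]
tcp_rot: [-2.763, -1.494, 0.001]
wrist_force: [-0.4, -0.3, -0.7]
width: 0.227
grip_force: 39.2
```

drive_tool --pt "0 0 0 0 0 0.002 0.1" --pt "0 0 0 0 0 0.002 0.1" --pt "0 0 0 0 0 0.001 0.1" --pt "0 0 0 0 0 0 0.1"

```text
time: 8.9
tool_pos: [0.5025, -0.3245, 0.1498]
tcp_rot: [2.763, 1.494, 0.001]
wrist_force: [0.2, 0.1, 1.0]
width: 0.22
grip_force: 39.3
```

drive_tool --pt "0 0 0 0 0 0.001 0.1" --pt "0 0 0 0 0 0.001 0.1" --pt "0 0 0 0 0 0 0.1"

```text
time: 9.15
tool_pos: [0.5034, -0.325, 0.1497]
tcp_rot: [2.761, 1.493, 0.003]
wrist_force: [-1.4, 1.0, 8.5]
width: 0.221
grip_force: 40.1
```

The flange is on the rim: 8.5 N at the expected height of 0.150. Letting go.

drive_tool --pt "0 0 0 0 0 0.001 0.1" --pt "0 0 0 0 0 0 0.25" --pt "0 0 0 0 0 0 0.5" --pt "0 0 0 0 0 0 0.65" --pt "0 0 0 0 0 0 0.65" --pt "0 0 0 0 0 0 0.65" --pt "0 0 0 0 0 0 0.65"

```text
time: 9.73
tool_pos: [0.5019, -0.3241, 0.146]
tcp_rot: [-2.763, -1.494, 0.001]
wrist_force: [0.6, -0.1, 0.4]
width: 0.65
grip_force: 0.0
```

```bash
python3 - <<'E'
from h import *
s=status.read_state(); print(s["time"],s["tool_pos"],s["wrist_force"])
a=read_camera("scene"); w=read_camera("wrist")
f=lambda p,u,v,h:cv2.resize(p["color"][v-h:v+h,u-h:u+h,::-1],(390,390),interpolation=cv2.INTER_CUBIC)
cv2.imwrite("pics/i2.png",np.hstack([f(a,185,120,24),f(w,254,235,65)]))
E
```

```text
9.7333 [ 0.50194866 -0.3240552   0.14598964] [ 0.55040148 -0.13058293  0.38801206]
```

View pics/i2.png

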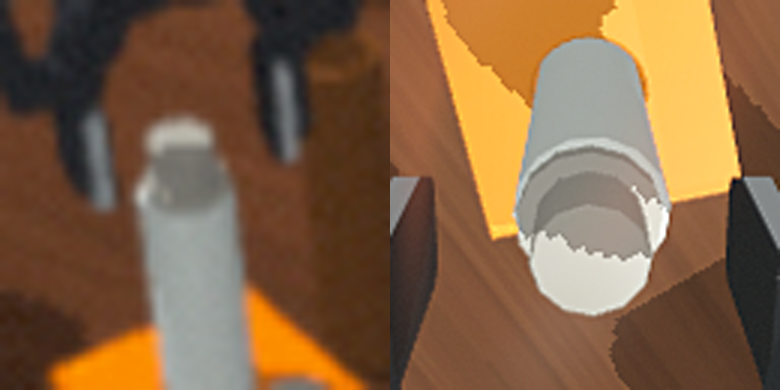

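The stopper sits home and flush, with the fingers clear. Next I'll lower onto the tube body and grip it.

drive_tool --pt "0 0 0 0 0.0015 0.016 0.65" --pt "0 0 0 0 0 0.016 0.65" --pt "0 0 0 0 0 0.015 0.65" --pt "0 0 0 0 0 0 0.65" --pt "0 0 0 0 0 0 0.65" --force 60

```text
time: 10.25
tool_pos: [0.5026, -0.3245, 0.0984]
tcp_rot: [-2.761, -1.493, 0.002]
wrist_force: [-0.0, 0.4, 0.9]
width: 0.646
grip_force: 0.0
```

drive_tool --pt "0 0 0 0 0 0 0.45" --pt "0 0 0 0 0 0 0.2" --pt "0 0 0 0 0 0 0.2" --pt "0 0 0 0 0 0 0.2" --pt "0 0 0 0 0 0 0.2" --pt "0 0 0 0 0 0 0.2"

```text
time: 10.75
tool_pos: [0.5043, -0.3257, 0.101]
tcp_rot: [2.761, 1.493, 0.002]
wrist_force: [-0.5, 0.4, 5.1]
width: 0.35
grip_force: 59.6
```

drive_tool --pt "0 0 0 0 0 -0.01 0.2" --pt "0 0 0 0 0 -0.02 0.2" --pt "0 0 0 0 0 -0.02 0.2" --pt "0 0 0 0 0 -0.02 0.2" --pt "0 0 0 0 0 -0.02 0.2" --pt "0 0 0 0 0 -0.02 0.2" --pt "0 0 0 0 0 -0.02 0.2" --pt "0 0 0 0 0 -0.02 0.2"

```text
time: 11.42
tool_pos: [0.503, -0.3247, 0.2506]
tcp_rot: [-2.763, -1.494, 0.0]
wrist_force: [0.0, 0.1, -0.8]
width: 0.354
grip_force: 60.6
```

drive_tool --pt "0 0 0 0 0 -0.02 0.2" --pt "0 0 0 0 0 -0.02 0.2" --pt "0 0 0 0 0 -0.02 0.2" --pt "0 0 0 0 0 -0.02 0.2" --pt "0 0 0 0 0 -0.01 0.2" --pt "0 0 0 0 0 0 0.2" --pt "0 0 0 0 0 0 0.2"

```text
time: 12.0
tool_pos: [0.5035, -0.3251, 0.3396]
tcp_rot: [2.763, 1.494, 0.0]
wrist_force: [0.9, 0.1, -1.2]
width: 0.356
grip_force: 60.7
```

```bash
python3 - <<'E'
from h import *
s=status.read_state(); print(s["time"],s["tool_pos"],s["tcp_rot"],s["q"],s["width"])
E
```

```text
12.0 [ 0.50346491 -0.32505361  0.33961512] [2.76306913e+00 1.49399134e+00 4.16484673e-04] [-6.14874067e-01  7.30610831e-02  1.62832680e+00  2.26447955e-05
  1.43965302e+00 -3.54307545e-02] 0.3557109183095314
```

The tube is out of the rack, with its foot at about 0.25 m. The large grey box sits outward of here, so I'll swing to open space before leaning.

drive_tool --pt "0 0 0 0.02 -0.004 0 0.2" --pt "0 0 0 0.03 -0.006 0 0.2" --pt "0 0 0 0.035 -0.007 0 0.2" --pt "0 0 0 0.035 -0.007 0 0.2" --pt "0 0 0 0.035 -0.007 0 0.2" --pt "0 0 0 0.035 -0.007 0 0.2" --pt "0 0 0 0.025 -0.005 0 0.2" --pt "0 0 0 0.015 -0.003 0 0.2"

```text
time: 12.67
tool_pos: [0.5907, -0.1041, 0.3367]
tcp_rot: [-2.759, -1.496, 0.004]
wrist_force: [-0.1, 0.1, -1.7]
width: 0.348
grip_force: 60.7
```

drive_tool --pt "0 0 -4 0 0 0 0.2" --pt "0 0 -5 0 0 0 0.2" --pt "0 0 -5 0 0 0 0.2" --pt "0 0 -5 0 0 0 0.2" --pt "0 0 -4 0 0 0 0.2" --pt "0 0 0 0 0 0 0.2" --pt "0 0 0 0 0 0 0.2"

```text
time: 13.25
tool_pos: [0.5901, -0.1072, 0.3375]
tcp_rot: [-2.41, -2.011, 0.003]
wrist_force: [0.1, 0.9, -1.4]
width: 0.352
grip_force: 60.7
```

drive_tool --pt "-2 0 0 0 0.005 0 0.2" --pt "-4 0 0 0 0.01 0 0.2" --pt "-4 0 0 0 0.01 0 0.2" --pt "-4 0 0 0 0.01 0 0.2" --pt "-4 0 0 0 0.01 0 0.2" --pt "-4 0 0 0 0.01 0 0.2" --pt "-4 0 0 0 0.01 0 0.2" --pt "-4 0 0 0 0.01 0 0.2"

```text
time: 13.92
tool_pos: [0.6618, -0.1203, 0.3554]
tcp_rot: [2.074, 1.73, 0.466]
wrist_force: [0.5, 0.3, 0.0]
width: 0.352
grip_force: 60.7
```

```bash
python3 - <<'E'
from h import *
s=status.read_state(); print(s["time"],s["tool_pos"],s["q"],s["width"],s["wrist_force"]); print(R.from_rotvec(s["tcp_rot"]).as_matrix().round(3))
E
```

```text
13.9167 [ 0.6618324  -0.12026805  0.3554422 ] [-0.23032302 -0.11519924  1.86850605  0.03442297  0.86388093 -0.06543395] 0.35214122993275526 [0.45003851 0.29287042 0.0224061 ]
[[ 0.179  0.851  0.494]
 [ 0.984 -0.155 -0.089]
 [ 0.001  0.501 -0.865]]
```

drive_tool --pt "-4 0 0 0 0.01 0 0.2" --pt "-4 0 0 0 0.01 0 0.2" --pt "-4 0 0 0 0.01 0 0.2" --pt "-4 0 0 0 0.01 0 0.2" --pt "-4 0 0 0 0.01 0 0.2" --pt "-4 0 0 0 0.01 0 0.2" --pt "-4 0 0 0 0.006 0 0.2" --pt "-2 0 0 0 0.003 0 0.2"

```text
time: 14.58
tool_pos: [0.7109, -0.1292, 0.3996]
tcp_rot: [1.696, 1.415, 0.818]
wrist_force: [-0.7, 0.2, -0.6]
width: 0.35
grip_force: 60.7
```

drive_tool --pt "0 0 0 0 0 0 0.2" --pt "0 0 0 0 0 0 0.2" --pt "0 0 0 0 0 0 0.2" --pt "0 0 0 0 0 0 0.2" --pt "0 0 0 0 0 0 0.2" --pt "0 0 0 0 0 0 0.2"

```text
time: 15.08
tool_pos: [0.7123, -0.1293, 0.4026]
tcp_rot: [1.693, 1.416, 0.818]
wrist_force: [0.8, 0.2, 0.0]
width: 0.35
grip_force: 60.7
```

```bash
python3 - <<'E'
from h import *
s=status.read_state(); print(s["time"],s["tool_pos"],s["q"],s["joint_vel"],s["width"],s["grip_force"]); print(R.from_rotvec(s["tcp_rot"]).as_matrix().round(3))
a=read_camera("scene"); w=read_camera("wrist")
u,v=proj(a,s["tool_pos"]).astype(int); print(u,v); u=max(u,80);v=max(v,80)
cv2.imwrite("pics/f.png",np.hstack([cv2.resize(p,(390,390),interpolation=cv2.INTER_CUBIC) for p in (a["color"][v-80:v+80,u-80:u+80,::-1],w["color"][170:300,189:319,::-1])]))
E
```

```text
15.0833 [ 0.71230562 -0.12927639  0.40256259] [-0.23958723 -0.23009629  2.11078346  0.24623072  0.22063102 -0.27118251] [-0.0006082   0.00057535  0.00431627  0.00208584 -0.00013888 -0.00198876] 0.3498999721620375 60.73830041103065
[[ 0.177  0.492  0.853]
 [ 0.984 -0.089 -0.153]
 [ 0.     0.866 -0.5  ]]
183 94
```

View pics/f.png

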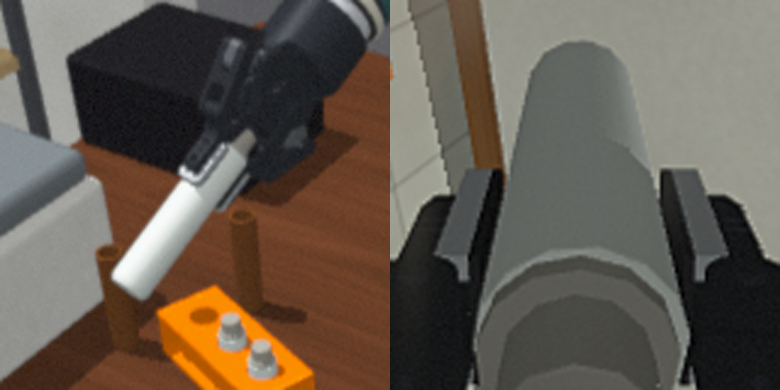

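The tube is at a 60° slant in the gripper, with its foot at about 0.36 m. The stopper is still seated with its flange on the rim, and the scene is undisturbed and still. Handing in.

```bash
python3 -c "
from workcell import workorder; print(workorder.finish_job())"
```

```text
the job is handed in; nothing more can be done
None
```

I closed the tall tube with the mid stopper, drew it from the rack and handed in with the gripper holding it still at about 60°, foot roughly 0.36 m up and stopper home in the last picture; the hand-in returned no verdict.

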